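# Rock the angle gauge on the cast stud until the pointer settles on the mark, and hold it

### The job

Pick up the pendulum angle gauge by the black grip on top and stand it upright on the uneven brass stud, the middle of its foot on the stud's ridge and the foot lying square across the ridge. Then, keeping the foot resting on the ridge, rock the gauge sideways until its swinging red pointer settles on the green mark, and finish holding it still like that, without letting go, so that a colleague can scribe the angle; leave the other things on the turntable alone.

Things in the scene. Friction and masses are not known exactly. Their poses are not given: they have to be found in the camera images.
- gauge_grip (a point): Centre of the black upright grip on top of the angle gauge: 26 mm wide (y) x 22 mm (x) x 56 mm high, centre 152 mm and lower end 124 mm above the underside of the gauge's foot. Gauge axes: z up along the grip, x out of the back of the dial, y to the left seen from the dial face. Grip it across its y sides, fingers pointing down along the grip.
- gauge_foot (a point): Middle of the flat underside of the gauge's foot bar (36 mm in x, 110 mm in y, 14 mm thick); the gauge's axes. It lies 152 mm below the grip's centre and 2 mm nearer the dial face.
- pointer (a joint): Angle (rad) of the red needle on the dial. It swings freely, a weight keeps it upright, and it rings for about a second after a movement. 0 when the gauge is upright, positive when it stands right of the dial's top seen from the dial face. Rolling the gauge by -a about its own x axis (its top to the left, seen from the dial face) makes it read +a.
- mark (a joint): Angle (rad) of the green mark on the dial, same sense and zero as the pointer: 0.17 to 0.32 to the right of the dial's top, different each time; it stays put. The mark is a band reaching 0.055 rad to either side of its middle.
- pointer_tip (a point): Point 44 mm up the red needle from the dial's centre, near its tip; z along the needle.
- mark_band (a point): Middle of the green mark on the dial, 44 mm from the dial's centre; z points radially out.
- stud_crown (a point): Middle of the top line of the stud's ridge: rounded brass, 60 mm long along the block's x axis, 16 mm wide (radius 8 mm), crown 72 mm above the turntable. Lower lumps beside it (14 mm lower or more, 20 mm to the sides) are cleared by the foot up to 0.4 rad of rocking. z up.
- stud_block: Wooden offcut, 90 mm (x) by 140 mm (y) by 36 mm high, with the brass stud on top; fixed to the turntable. Origin under its middle on the turntable, 72 mm below the crown; x along the ridge.
- gauge: The pendulum angle gauge, about 0.4 kg, at first standing upright and loose on the turntable; origin in the middle of its foot's underside. Round dial 110 mm across, 18 mm thick, centred 72 mm up; its white face looks to the gauge's -x, roughly to the robot.
- scraper: Scraper with wooden handle, 54x195x19 mm, loose bystander; origin at the centre of its underside.
- steel_wool: Steel wool pad, 48x63x30 mm, loose bystander; origin at the centre of its underside.
- tape_roll: Roll of masking tape, 91 mm across, 24 mm high, loose bystander; origin at the centre of its underside.
- pliers: Red-handled pliers, 57x176x14 mm, loose bystander; origin at the centre of its underside.
Things that resemble listed ones, but are neither listed nor needed, are in the scene too. Leave any blue or orange look-alike of the gauge alone.

How it is judged:
On the way, in this order (a step that is already met when the one before it is completed fails the run):
1. the gauge is lifted clear of the turntable in the fingers (height (world z) of gauge_foot above 0.03 m and contact force between gauge and the fingers above 0.5 N), for 0.2 s.
2. the gauge stands upright on the stud's ridge, still in the fingers (contact force between gauge and stud_block above 0.4 N and distance between gauge_foot and stud_crown below 0.015 m and angle between gauge_foot's own z axis and vertical below 0.1 rad and contact force between gauge and the fingers above 0.5 N), for 0.2 s.
At the end, for the whole second after the job is handed in: Gauge held in the fingers and still (under 0.15 rad/s); foot rests on the ridge with 0.4 to 35 N, its middle within 15 mm of the crown's middle, square across the ridge within 0.25 rad; pointer within 0.06 rad of the middle of the green mark (angle between the z axis of pointer_tip and the z axis of mark_band, either way round below 0.06 rad and contact force between gauge and stud_block between 0.4 and 35 N and contact force between gauge and the fingers above 0.5 N and distance between gauge_foot and stud_crown below 0.015 m and angle between the x axis of gauge_foot and the x axis of stud_crown, either way round below 0.25 rad and angular speed of gauge below 0.15 rad/s); the arm keeps its last pose, push and grip.
It fails at once if a bystander is pushed more than 30 mm from its place (distance of any of scraper, steel_wool, tape_roll, pliers from where it was at the start of the episode above 0.03 m).
It also fails if it takes over 46 s, if anything falls off the work surface, if the arm or the gripper's body presses on something with over 40 N, if the wrist force passes 120 N, or if a joint passes its speed limit or range.

### The arm

A 6-joint arm with a two-finger parallel gripper is mounted at the origin on a cart in front of the work surface, level with it; the furniture and walls round the work are solid. World frame = base frame: x ahead of the robot, y to its left, z up, the work surface at z = 0. Lengths are in m, angles in rad, forces in N, time in s.
With the tool pointing down it reaches from about 0.375 to 0.9 m from the base axis. Payload 3.1 kg.
Tool frame: the origin (TCP) lies midway between the tips of the shut fingers; the grasp point (between the pads) lies 19 mm behind it (grip_depth is the distance from the TCP to the grasp point, in m); y points along the fingers, z is the direction in which the jaws open and shut, and the axes are right-handed (so a half turn about y gives the same grasp; the last joint's range is limited). The gripper opens to 85 mm and grips with 20 to 120 N. Pads are 22 mm wide; open, the fingers measure 114 mm over their backs; the gripper's body (76 mm by 85 mm) begins 54 mm behind the grasp point. The pads swing forward as they close: fully open they stand 13 mm farther back than shut.
Start: joints at [-1.504, 0.527, 1.433, -0, 1.181, -0.178], TCP at [0.152, -0.606, 0.231] pointing down, gripper open.
Joint ranges: [-3.08, 3.08], [-0.75, 2.2], [0.22, 2.44], [-1.43, 4.57], [0, 2.65], [-2.85, 2.85]. Speed limits (rad/s): [2.79, 2.79, 3.14, 3.14, 3.14, 3.14].

### API

Orientations are given as a unit quaternion [x, y, z, w].
In Python, from station import sense, snapshot, camera_model, sign_off, grip_depth gives the robot as it stands.
- The arm moves only by the tool play_rows, never from a script. Its argument "deltas" is a list of rows, each a list of 6 numbers: the shift along the tool's x, y, z in m, then the turn, a rotation vector about the tool's x, y, z in rad. A call has 1 to 12 rows; each row is the pose to reach, as a shift and turn from the pose commanded when the call began, along the tool's axes at that moment; what a row does not reach only later rows make up. A row lasts 1/10 s, in which the tool goes at most 50 mm and 8.59 degrees, less where a joint would pass 70% of its speed; a pose out of reach is approached as far as the arm can. A call with a gripper value outside its range is refused whole. "gripper" is the finger opening in m, from 0 to 0.0854, set as the call begins (left out, the last holds). The fingers move at their own pace and stop on an object; "force" is the grip in N (left out, the last holds). Time passes only in rows, so rows that repeat a pose let the fingers close. It gives the time, the measured TCP pose, the force and the opening at its end, in the units of the state.
- sense(): the state, without advancing time (a new reading comes with each control period).
- snapshot(name): name is "side" or "top" or "wrist"; returns the picture (420x560x3 uint8, red, green, blue); there is no depth.
- camera_model(name): a dict with "fx", "fy", "cx", "cy" (pixels), "camera_from_world" (4x4, takes a point from world to camera coordinates). Camera axes: x right, y up, looking along -z (the intrinsics and any distortion apply to the point x, -y, -z); pixel columns grow to the right and rows downward; lengths in m; the calibration is good to about 2 mm. A picture is of the moment at which its call begins: read the wrist's pose just before it. camera_model takes no time and is no camera call; for the wrist camera it gives the pose at the moment of the call.
- sign_off(): hands the job in, once; it reports no verdict.
The state is a dict: "t": time; "q": joint angles; "qd": joint speeds; "tau": joint torques, N m; "tcp_pos": TCP position; "tool_rot": TCP orientation; "force": force on the tool from outside, world axes, zero at the start; "ft_torque": the same for the moment, N m; "finger_gap": opening from 0.0 (shut) to 1.0 (fully open).
Only numpy, scipy, OpenCV 4.12 (cv2) and the standard library are available. Lean on these libraries where they do the work, as an engineer would, in place of code of your own. Each camera call takes 0.05 s, during which the arm holds its last target.

## Working session

There is one attempt and no reset: what is moved stays moved. The work goes in short steps, Python scripts to look and compute and a tool call to move; the robot and the scene stay as the last step left them, time stands still between calls to the robot, and variables do not carry over. Pictures are saved under pics/ and viewed, and the job is handed in when it is done.

Besides the shell and the picture viewer there is one more tool, called after "Request:" as name(argument=value, ...) on one line, values as JSON. play_rows: Moves the arm, as the interface text tells. Its arguments: {"type":"object","properties":{"deltas":{"type":"array"},"gripper":{"type":"number"},"force":{"type":"number"}},"required":["deltas"]}

```bash
mkdir -p pics; ls; python3 - <<'E'
from station import *
import cv2
s=sense();print(s);print(grip_depth)
for n in ("side","top","wrist"):
    m=camera_model(n);print(n,m)
    cv2.imwrite(f"pics/{n}0.png",snapshot(n)[:,:,::-1])
E
```

```text
pics
{'t': 0.0, 'q': array([-1.50349122e+00,  5.28460769e-01,  1.43386097e+00, -2.79787365e-05,
        1.18138300e+00, -1.78499808e-01]), 'qd': array([-0.0010581 ,  0.00095419, -0.00027373,  0.00033791, -0.0007754 ,
       -0.00152403]), 'tau': array([-1.94138542e-03, -4.42357349e+01, -1.78025419e+01, -2.78303114e-04,
        8.54203856e-03,  5.17500879e-06]), 'tcp_pos': array([ 0.15205968, -0.60550885,  0.23035006]), 'tool_rot': array([-0.08665787,  0.70251831, -0.70102613,  0.08672259]), 'force': array([-0.10441175,  0.36772497, -0.28087329]), 'ft_torque': array([ 0.01301621,  0.02250954, -0.01411359]), 'finger_gap': 0.9965682216108395}
0.0187
side {'fx': 393.71151196713424, 'fy': 393.71151196713424, 'cx': 276.6708297661474, 'cy': 207.48736191454088, 'camera_from_world': array([[-0.99837745, -0.05675719, -0.0045924 ,  0.52401465],
       [ 0.02882934, -0.57336841,  0.81879029, -0.11526436],
       [-0.04910537,  0.81732936,  0.57407437, -0.94999129],
       [ 0.        ,  0.        ,  0.        ,  1.        ]])}
top {'fx': 465.91176585739873, 'fy': 465.91176585739873, 'cx': 276.79035660847, 'cy': 208.1267380412836, 'camera_from_world': array([[ 0.00688147, -0.99997253,  0.00275493, -0.00367313],
       [ 0.99401829,  0.00714073,  0.10898003, -0.51793005],
       [-0.1089967 ,  0.00198851,  0.99404012, -1.1458943 ],
       [ 0.        ,  0.        ,  0.        ,  1.        ]])}
wrist {'fx': 352.05735042223785, 'fy': 352.05735042223785, 'cx': 280.1906261583695, 'cy': 208.85466792713297, 'camera_from_world': array([[ 0.24398613, -0.96977738, -0.00161165, -0.62465365],
       [ 0.92764919,  0.23387097, -0.29115519,  0.03926932],
       [ 0.28273264,  0.06954279,  0.95667448, -0.37980018],
       [ 0.        ,  0.        ,  0.        ,  1.        ]])}
```

View pics/side0.png

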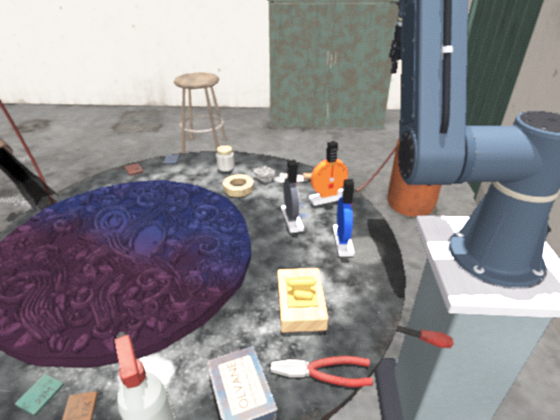

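View pics/top0.png

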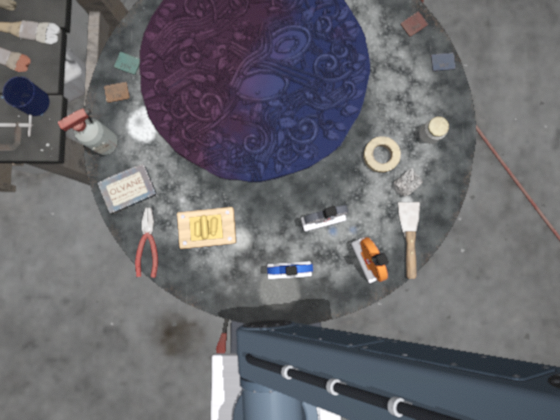

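View pics/wrist0.png

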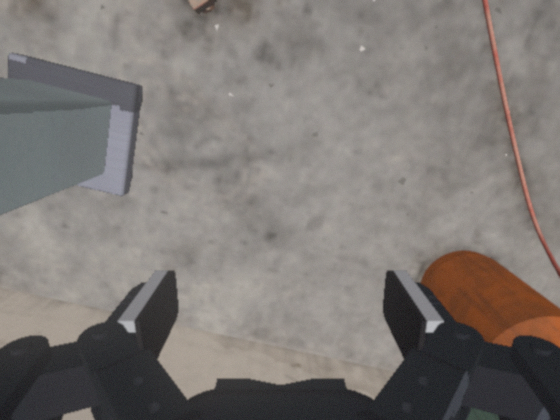

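```bash
python3 - <<'E'
import cv2,numpy as np
a=cv2.imread('pics/top0.png');b=cv2.imread('pics/side0.png')
c=cv2.resize(a[190:290,165:395],None,fx=3.4,fy=3.4,interpolation=cv2.INTER_CUBIC)
cv2.imwrite('pics/top0c.png',c)
d=cv2.resize(b[140:340,230:370],None,fx=3,fy=3,interpolation=cv2.INTER_CUBIC)
cv2.imwrite('pics/side0c.png',d)
E
```

```text
(no output)
```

View pics/top0c.png

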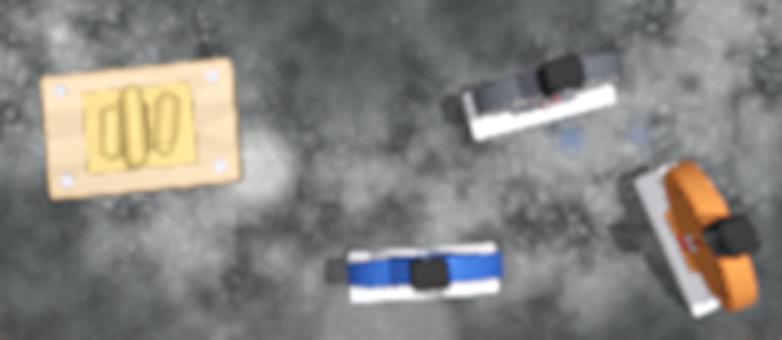

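View pics/side0c.png

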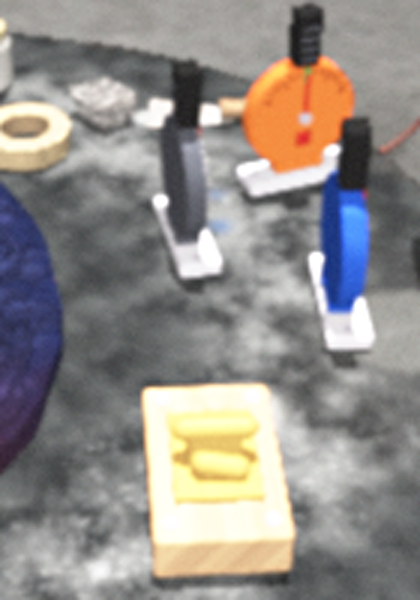

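```bash
cat > h.py <<'E'
from station import *
import numpy as np, cv2
from scipy.spatial.transform import Rotation as R
def ray(m,u,v):
    T=m["camera_from_world"];Rm=T[:3,:3];c=-Rm.T@T[:3,3]
    d=Rm.T@np.array([(u-m["cx"])/m["fx"],-(v-m["cy"])/m["fy"],-1]);return c,d
def atz(m,u,v,z):
    c,d=ray(m,u,v);return c+d*(z-c[2])/d[2]
def proj(m,p):
    T=m["camera_from_world"];q=T[:3,:3]@np.array(p)+T[:3,3]
    return np.array([m["cx"]+m["fx"]*q[0]/-q[2],m["cy"]-m["fy"]*q[1]/-q[2]])
def gfront(u,v,k,ox,oy): return ox+(u+.5)/k-.5,oy+(v+.5)/k-.5
E
python3 - <<'E'
from h import *
np.set_printoptions(precision=4,suppress=True)
m=camera_model("top"); print(ray(m,0,0)[0])
def P(u,v,z): return atz(m,*gfront(u,v,3.4,165,190),z)
B=np.array([P(*p,.036) for p in((40,75),(232,57),(243,180),(52,198))]);print("block",B,B.mean(0),np.linalg.norm(B-np.roll(B,1,0),axis=1))
l=B[0]+B[3]-B[1]-B[2];print("block yaw of y",np.degrees(np.arctan2(-l[0],l[1])))
r=np.array([P(130,88,.070),P(136,165,.070)]);print("ridge",r,r.mean(0))
F=np.array([P(478,140,.014),P(617,103,.014),P(465,92,.014)]);print("foot",F,np.linalg.norm(F[0]-F[1]),np.linalg.norm(F[0]-F[2]))
l=F[0]-F[1];print(np.degrees(np.arctan2(-l[0],l[1])))
print("griptop",P(562,73,.18), P(562,73,.17))
ms=camera_model("side")
for p in [(187,64),(190,120)]:
    pass
E
```

```text
[0.39   0.0023 1.1955]
block [[0.5063 0.2509 0.036 ]
 [0.5206 0.11   0.036 ]
 [0.4303 0.1004 0.036 ]
 [0.4162 0.2394 0.036 ]] [0.4684 0.1751 0.036 ] [0.0908 0.1416 0.0908 0.1397]
block yaw of y 5.793508508135015
ridge [[0.494  0.1791 0.07  ]
 [0.4392 0.1736 0.07  ]] [0.4666 0.1764 0.07  ]
foot [[ 0.4621 -0.0727  0.014 ]
 [ 0.4905 -0.1767  0.014 ]
 [ 0.498  -0.0629  0.014 ]] 0.10787777538125806 0.03720333634282703
15.290535904847903
griptop [ 0.4956 -0.1163  0.18  ] [ 0.4966 -0.1174  0.17  ]
```

```bash
python3 - <<'E'
from h import *
np.set_printoptions(precision=4,suppress=True)
s=sense();M=R.from_quat(s["tool_rot"]).as_matrix();print(M)
m=camera_model("wrist");T=m["camera_from_world"];c=-T[:3,:3].T@T[:3,3]
print("cam in tool",M.T@(c-s["tcp_pos"]),"look",M.T@(-T[2,:3]), "right",M.T@T[0,:3])
m=camera_model("top")
print("orange grip",atz(m,*gfront(735,232,3.4,165,190),.18),"blue",atz(m,*gfront(430,272,3.4,165,190),.18))
g=R.from_euler('z',15.3,degrees=True).as_matrix()
for sg in(1,-1):
    G=np.stack([-sg*g[:,0]*0,-np.array([0,0,1.])*1,sg*g[:,1]],1);G[:,1]=[0,0,-1];G[:,0]=np.cross(G[:,1],G[:,2])
    print(sg,G, M.T@R.from_matrix(G@M.T).as_rotvec())
E
```

```text
[[-0.9699 -0.0001  0.2434]
 [-0.2434  0.0017 -0.9699]
 [-0.0003 -1.     -0.0017]]
cam in tool [-0.0733 -0.1433  0.0006] look [0.2915 0.9566 0.0005] right [-0.0007 -0.0004  1.    ]
orange grip [ 0.3944 -0.2261  0.18  ] blue [ 0.3678 -0.0316  0.18  ]
1 [[ 0.9646  0.     -0.2639]
 [ 0.2639  0.      0.9646]
 [ 0.     -1.      0.    ]] [0.0005 3.1204 0.0026]
-1 [[-0.9646  0.      0.2639]
 [-0.2639  0.     -0.9646]
 [-0.     -1.     -0.    ]] [ 0.0017 -0.0212 -0.0003]
```

Request:
play_rows(deltas=[[-0.008,-0.001,-0.008,0,-0.06,0],[-0.024,-0.003,-0.023,0,-0.18,0],[-0.043,-0.005,-0.041,0,-0.32,0],[-0.062,-0.007,-0.06,0,-0.46,0],[-0.081,-0.009,-0.079,0,-0.6,0],[-0.1,-0.011,-0.097,0,-0.74,0],[-0.119,-0.013,-0.115,0,-0.88,0],[-0.138,-0.015,-0.133,0,-1.02,0],[-0.157,-0.017,-0.152,0,-1.16,0],[-0.176,-0.019,-0.17,0,-1.3,0],[-0.195,-0.02,-0.189,0,-1.44,0],[-0.201,-0.02,-0.1945,0,-1.58,0]])

```text
t: 1.35
tcp_pos: [0.3004, -0.3658, 0.2512]
tool_rot: [-0.561, 0.431, -0.43, 0.562]
force: [0.9, -0.6, 0.3]
finger_gap: 0.997
```

```bash
cat >> h.py <<'E'
np.set_printoptions(precision=4,suppress=True)
def toolrot(yaw,roll=0):
    """tool orientation for gauge yaw, roll about gauge x; sg=+1"""
    g=(R.from_euler('z',yaw)*R.from_euler('x',roll)).as_matrix()
    return np.stack([g[:,0],-g[:,2],g[:,1]],1)
def delta(p,G):
    s=sense();M=R.from_quat(s["tool_rot"]).as_matrix()
    return M.T@(np.array(p)-s["tcp_pos"]), R.from_matrix(M.T@G).as_rotvec()
E
python3 - <<'E'
from h import *
s=sense();print(s["t"],s["q"],s["tcp_pos"])
print(delta((.447,-.131,.25),toolrot(np.radians(15.3))))
E
```

```text
1.35 [-1.1204  0.2973  1.7756  0.0007  1.0708 -1.3836] [ 0.3004 -0.3658  0.2512]
(array([-0.1886,  0.0016,  0.2026]), array([-0.0019, -1.5751, -0.0015]))
```

Request:
play_rows(deltas=[[-0.012,0,0.014,0,-0.12,0],[-0.031,0,0.034,0,-0.26,0],[-0.051,0,0.055,0,-0.4,0],[-0.07,0,0.076,0,-0.54,0],[-0.089,0,0.096,0,-0.68,0],[-0.108,0,0.116,0,-0.82,0],[-0.127,0,0.136,0,-0.96,0],[-0.146,0,0.157,0,-1.1,0],[-0.165,0,0.178,0,-1.24,0],[-0.18,0,0.194,0,-1.38,0],[-0.187,0,0.201,0,-1.5,0],[-0.1886,0,0.2026,0,-1.575,0]])

```text
t: 2.55
tcp_pos: [0.4485, -0.1336, 0.2511]
tool_rot: [-0.701, -0.093, 0.094, 0.701]
force: [0.4, 0.1, 0.2]
finger_gap: 0.997
```

```bash
python3 - <<'E'
from h import *
s=sense();print(s["t"],s["q"],s["qd"],s["tcp_pos"])
m=camera_model("wrist")
cv2.imwrite("pics/wrist1.png",snapshot("wrist")[:,:,::-1])
print(proj(m,(.4956,-.118,.18)))
np.save("w1.npy",m,allow_pickle=True)
E
```

```text
2.55 [-0.5292  0.2893  1.7884  0.0003  1.0643 -2.3654] [ 0.0282  0.0055 -0.0083 -0.0102  0.0022 -0.6779] [ 0.4485 -0.1336  0.2511]
[284.9305 291.8118]
```

View pics/wrist1.png

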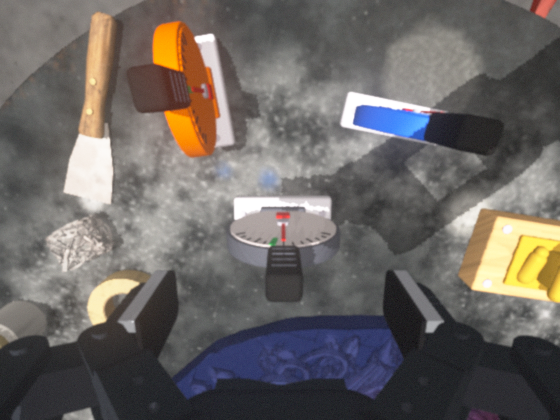

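```bash
python3 - <<'E'
import cv2
a=cv2.imread('pics/wrist1.png')
cv2.imwrite('pics/w1c.png',cv2.resize(a[185:310,215:350],None,fx=5.5,fy=4.7,interpolation=cv2.INTER_CUBIC))
cv2.imwrite('pics/w1c.png',cv2.resize(a[188:308,220:348],None,fx=5,fy=5,interpolation=cv2.INTER_CUBIC))
E
```

```text
(no output)
```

View pics/w1c.png

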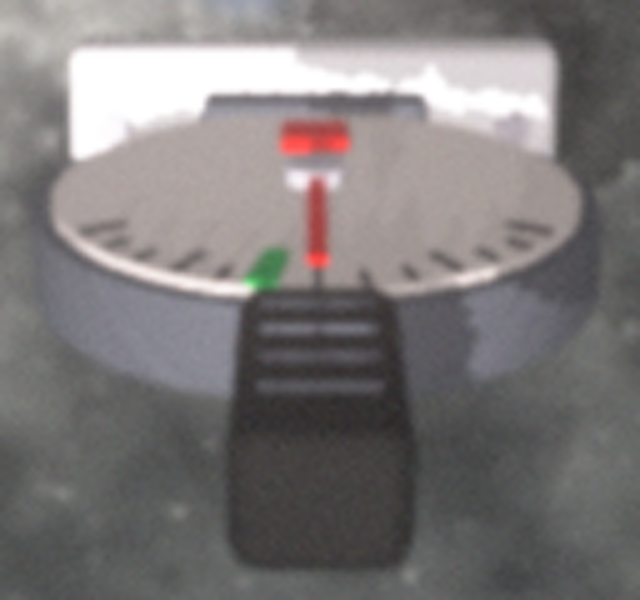

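```bash
python3 - <<'E'
from h import *
from scipy.optimize import least_squares
m=np.load("w1.npy",allow_pickle=True).item()
obs=[((-.018,-.055,0),(70,43)),((-.018,.055,0),(558,43)),((-.009,-.013,.18),(231,430)),((-.009,.013,.18),(413,430)),((.013,-.012,.18),(236,567)),((.013,.012,.18),(409,567))]
O=np.array([gfront(*o,5,220,188) for _,o in obs])
def W(p,q): return R.from_euler('z',p[2]).apply(q)+[p[0],p[1],0]
f=lambda p:(np.array([proj(m,W(p,q)) for q,_ in obs])-O).ravel()
r=least_squares(f,[.494,-.12,.267]);p=r.x
print(p,np.degrees(p[2]),f(p).reshape(-1,2))
print("grip",W(p,np.array([.002,0,.152])))
# mark: ray onto plane x=xf in gauge frame
for xf in(-.008,-.011,-.014):
  g=R.from_euler('z',p[2])
  for n,u in (("mark in",(276,252)),("mark out",(259,283)),("mark c",(268,267)),("needle base",(317,180)),("tip",(318,262)),("L",(50,205)),("R",(583,205))):
    c,d=ray(m,*gfront(*u,5,220,188)); c=g.inv().apply(c-[p[0],p[1],0]);d=g.inv().apply(d)
    q=c+d*(xf-c[0])/d[0]; z=q[2]-.072; print(xf,n,q[1:],np.hypot(q[1],z),np.arctan2(-q[1],z))
# stud in wrist view
E
```

```text
[ 0.4912 -0.1198  0.2669] 15.294843457220459 [[ 1.2496 -2.2518]
 [-1.2206 -2.3544]
 [-0.9897  0.1365]
 [ 1.1478  0.0956]
 [-0.1089  1.4039]
 [-0.0706  1.3674]]
grip [ 0.4931 -0.1193  0.152 ]
-0.008 mark in [-0.0072  0.1124] 0.04107885662176293 0.17715343175114287
-0.008 mark out [-0.0098  0.1262] 0.05506284339040293 0.17958130048484647
-0.008 mark c [-0.0085  0.1192] 0.04799391379968761 0.17775312010978636
-0.008 needle base [0.0001 0.0751] 0.003136216487574663 -0.03152789431254554
-0.008 tip [-0.0001  0.117 ] 0.04502599404983036 0.0013681321683744966
-0.008 L [-0.0493  0.0889] 0.052116196394032116 1.240550579384002
-0.008 R [0.049  0.0892] 0.051978732487458074 -1.233432386361054
-0.011 mark in [-0.0071  0.12  ] 0.04851003140032794 0.14717964698385935
-0.011 mark out [-0.0096  0.1334] 0.06211184016757962 0.15584018233553823
-0.011 mark c [-0.0083  0.1266] 0.05523658628363508 0.1513379521589206
-0.011 needle base [0.     0.0837] 0.011682834133233747 -0.002374704127965214
-0.011 tip [-0.0001  0.1245] 0.05245286517184854 0.0024483858212964132
-0.011 L [-0.048   0.0971] 0.05420028519211091 1.0897330786268888
-0.011 R [0.0477 0.0974] 0.05400124252204469 -1.0815913224002436
-0.014 mark in [-0.007   0.1275] 0.055973198412578064 0.1251833387370782
-0.014 mark out [-0.0094  0.1405] 0.06918870247092676 0.13694680245471913
-0.014 mark c [-0.0082  0.134 ] 0.06250885631837129 0.13105751768928747
-0.014 needle base [-0.      0.0922] 0.020230990978774812 0.0021440105600839163
-0.014 tip [-0.0002  0.1319] 0.059879782319939935 0.003260671513614326
-0.014 L [-0.0468  0.1053] 0.05741244409411379 0.9529203699144807
-0.014 R [0.0463 0.1055] 0.0571650526681933 -0.9436186797677278
```

```bash
python3 - <<'E'
from h import *
print(sense()["tcp_pos"],delta((.494,-.119,.133),toolrot(.267)))
E
```

```text
[ 0.4484 -0.1339  0.2511] (array([0.0479, 0.1181, 0.0023]), array([-0.0005, -0.001 , -0.0002]))
```

Request:
play_rows(deltas=[[0.012,0,0.001,0,0,0],[0.03,0,0.002,0,0,0],[0.045,0.01,0.002,0,0,0],[0.048,0.03,0.0023,0,0,0],[0.048,0.05,0.0023,0,0,0],[0.048,0.07,0.0023,0,0,0],[0.048,0.085,0.0023,0,0,0],[0.048,0.095,0.0023,0,0,0],[0.048,0.095,0.0023,0,0,0]])

```text
t: 3.5
tcp_pos: [0.4936, -0.1203, 0.155]
tool_rot: [-0.701, -0.09, 0.092, 0.702]
force: [-0.2, -0.3, 0.4]
finger_gap: 1.0
```

```bash
python3 - <<'E'
from h import *
s=sense();print(s["t"],s["tcp_pos"],s["force"],delta((.494,-.119,.133),toolrot(.267)))
cv2.imwrite("pics/w2.png",snapshot("wrist")[:,:,::-1])
cv2.imwrite("pics/s2.png",cv2.resize(snapshot("side")[110:330,210:420,::-1],None,fx=2.7,fy=2.7))
E
```

```text
3.5 [ 0.4936 -0.1203  0.155 ] [-0.1797 -0.2766  0.4049] (array([0.0007, 0.022 , 0.0011]), array([-0.0019, -0.0091, -0.002 ]))
```

View pics/w2.png

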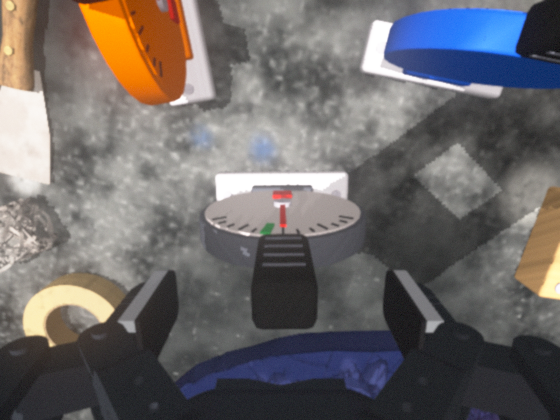

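View pics/s2.png

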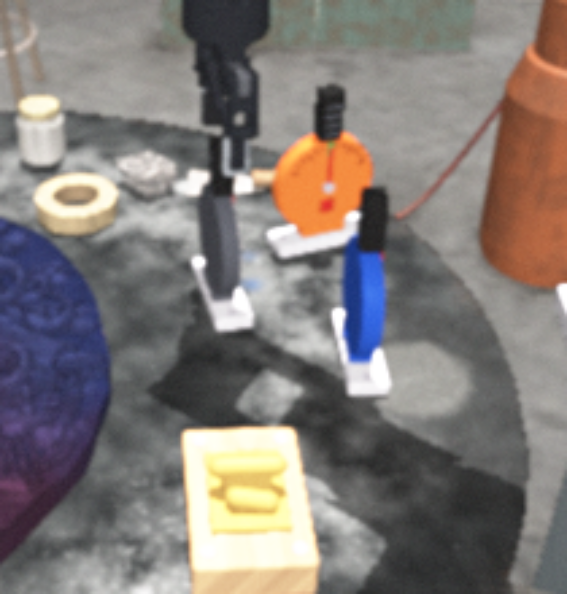

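```bash
python3 - <<'E'
from h import *
m=camera_model("wrist")
for z in (.18,.178):
  print(z,[atz(m,u,v,z)[:2] for u,v in((253,285),(317,285),(254,327),(316,327))], np.mean([atz(m,u,v,z)[:2] for u,v in((253,285),(317,285),(254,327),(316,327))],0))
mt=camera_model("top")
print(proj(mt,(.4945,-.119,.18)),gfront(562,73,3.4,165,190))
E
```

```text
0.18 [array([ 0.4891, -0.1334]), array([ 0.4829, -0.1099]), array([ 0.5071, -0.1287]), array([ 0.5008, -0.1049])] [ 0.495  -0.1192]
0.178 [array([ 0.4902, -0.1333]), array([ 0.4839, -0.1094]), array([ 0.5086, -0.1285]), array([ 0.5022, -0.1044])] [ 0.4962 -0.1189]
[331.1895 211.6042] (329.94117647058823, 211.11764705882354)
```

Request:
play_rows(deltas=[[0.001,0.01,0.001,0,-0.009,0],[0.0017,0.02,0.001,0,-0.009,0],[0.0017,0.022,0.001,0,-0.009,0],[0.0017,0.022,0.001,0,-0.009,0]])

```text
t: 4.0
tcp_pos: [0.495, -0.1189, 0.1337]
tool_rot: [-0.7, -0.094, 0.095, 0.701]
force: [0.3, -0.4, -0.1]
finger_gap: 0.997
```

Request:
play_rows(deltas=[[0,0,0,0,0,0],[0,0,0,0,0,0],[0,0,0,0,0,0],[0,0,0,0,0,0],[0,0,0,0,0,0],[0,0,0,0,0,0],[0,0,0,0,0,0],[0,0,0,0,0,0]], gripper=0.0, force=70)

```text
t: 4.8
tcp_pos: [0.4954, -0.1188, 0.1346]
tool_rot: [-0.701, -0.095, 0.094, 0.701]
force: [-1.5, 3.2, 4.8]
finger_gap: 0.297
```

```bash
python3 - <<'E'
from h import *
s=sense();print(s["t"],s["tcp_pos"],s["force"],s["finger_gap"]*.0854,delta((.495,-.119,.133),toolrot(.267)))
cv2.imwrite("pics/w3.png",snapshot("wrist")[:,:,::-1])
E
```

```text
4.8 [ 0.4954 -0.1188  0.1346] [-1.4707  3.2251  4.7874] 0.025357288314460134 (array([-0.0004,  0.0016, -0.    ]), array([-0.0002,  0.0011,  0.0002]))
```

View pics/w3.png

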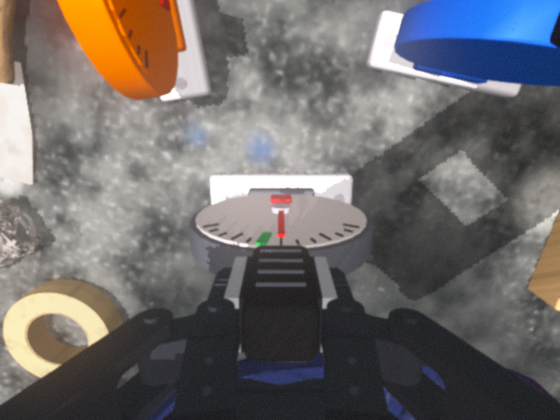

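Request:
play_rows(deltas=[[0,-0.006,0,0,0,0],[0,-0.018,0,0,0,0],[0,-0.034,0,0,0,0],[0,-0.052,0,0,0,0],[0,-0.07,0,0,0,0],[0,-0.086,0,0,0,0],[0,-0.097,0,0,0,0],[0,-0.103,0,0,0,0],[0,-0.105,0,0,0,0],[0,-0.105,0,0,0,0]])

```text
t: 5.85
tcp_pos: [0.4952, -0.119, 0.2391]
tool_rot: [-0.701, -0.094, 0.095, 0.701]
force: [-0.3, -0.3, -3.3]
finger_gap: 0.299
```

```bash
python3 - <<'E'
from h import *
s=sense();print(s["t"],s["q"],s["tcp_pos"],s["force"],s["finger_gap"]*.0854)
a=snapshot("side")[:,:,::-1];cv2.imwrite("pics/s4.png",a)
cv2.imwrite("pics/s4c.png",cv2.resize(a[255:345,265:340],None,fx=6.6,fy=6.6,interpolation=cv2.INTER_CUBIC))
b=snapshot("top")[:,:,::-1];cv2.imwrite("pics/t4.png",b)
cv2.imwrite("pics/t4c.png",cv2.resize(b[195:255,165:245],None,fx=9,fy=9,interpolation=cv2.INTER_CUBIC))
cv2.imwrite("pics/w4.png",snapshot("wrist")[:,:,::-1])
E
```

```text
5.85 [-0.4556  0.3623  1.7095 -0.0001  1.0703 -2.2945] [ 0.4952 -0.119   0.2391] [-0.2896 -0.3256 -3.3071] 0.025499403754025415
```

View pics/s4c.png

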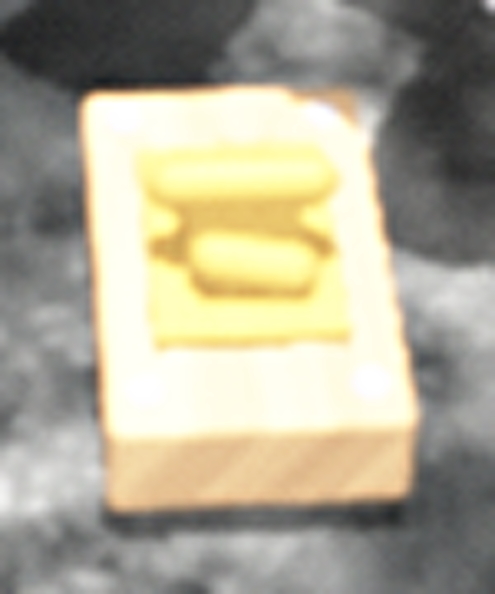

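View pics/t4c.png

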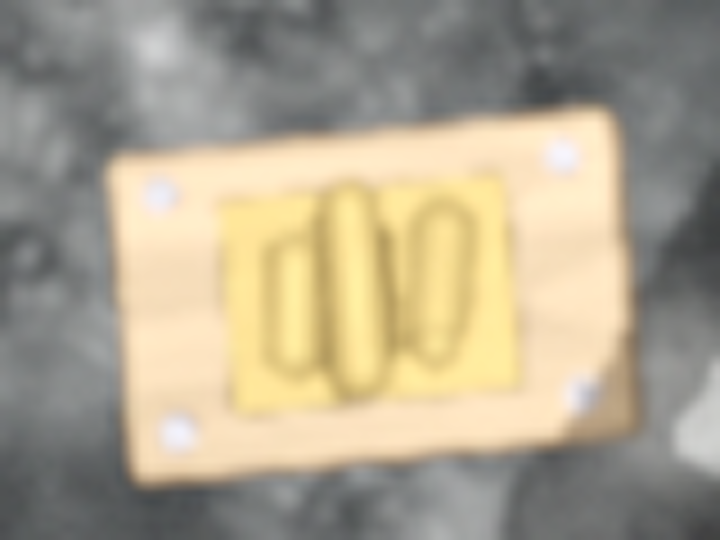

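View pics/s4.png

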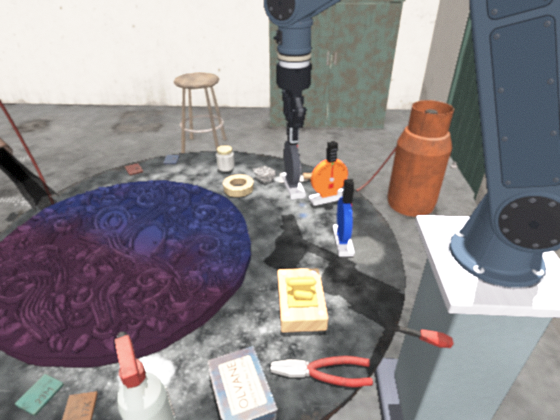

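View pics/w4.png

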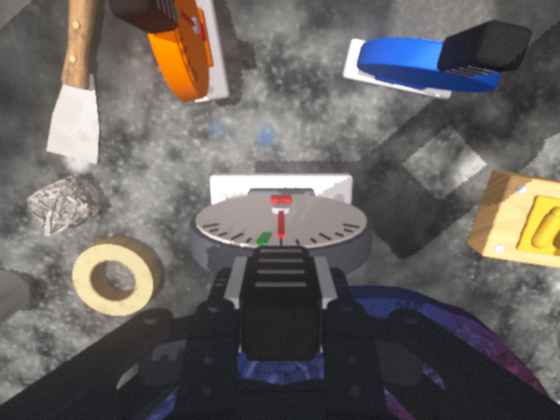

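```bash
python3 - <<'E'
from h import *
from scipy.optimize import least_squares
mt=camera_model("top");ms=camera_model("side")
T=[((.045,.07,.036),(107,158)),((.045,-.07,.036),(616,106)),((-.045,-.07,.036),(637,437)),((-.045,.07,.036),(134,488)),((.03,0,.066),(350,183)),((-.03,0,.066),(360,400))]
S=[((.045,-.07,.036),(82,92)),((-.045,.07,.036),(416,430)),((.045,.07,.036),(103,437)),((-.045,.07,0),(411,500)),((.045,.07,0),(108,508)),((.03,0,.067),(143,172)),((-.03,0,.067),(340,170))]
L=[(mt,p,gfront(*o,9,165,195)) for p,o in T]+[(ms,p,gfront(*o,6.6,265,255)) for p,o in S]
W=lambda b,p:R.from_euler('z',b[2]).apply(p)+[b[0],b[1],0]
def fit(L):
    f=lambda b:np.concatenate([proj(m,W(b,p))-o for m,p,o in L])
    b=least_squares(f,[.468,.175,.1],loss='soft_l1').x;print(b,np.degrees(b[2]));print(f(b).reshape(-1,2));return b
fit(L);fit(L[:6]);fit(L[6:])
s=sense();print(s["tcp_pos"])
E
```

```text
[0.4659 0.1759 0.1034] 5.9232285447893505
[[ 0.228   0.7446]
 [-0.5036  1.1753]
 [ 0.2832  0.2645]
 [-0.1177  0.0475]
 [-0.2117  0.1028]
 [ 0.6425  0.5638]
 [-0.0847  0.2208]
 [-0.2266 -1.3935]
 [ 0.1955 -0.5402]
 [-0.7398  0.0428]
 [-0.577   0.7432]
 [-0.2784  1.0057]
 [-0.348   0.1994]]
[0.467  0.176  0.1022] 5.85365839096799
[[ 0.1974  0.2517]
 [-0.5348  0.751 ]
 [ 0.2076 -0.1627]
 [-0.1928 -0.4494]
 [-0.251  -0.3682]
 [ 0.5727  0.0902]]
[0.4652 0.1757 0.0996] 5.708676711986778
[[ 0.3535  0.1175]
 [ 0.0129 -1.3769]
 [ 0.4245 -0.6664]
 [-0.5067  0.0595]
 [-0.3542  0.6166]
 [ 0.0696  0.9133]
 [ 0.0055  0.1886]]
[ 0.4949 -0.1189  0.2386]
```

```bash
python3 - <<'E'
from h import *
print(delta((.468,.176,.239),toolrot(.102)))
E
```

```text
(array([ 0.0522, -0.0002,  0.2915]), array([-0.001 ,  0.1662, -0.0014]))
```

Request:
play_rows(deltas=[[0.002,0,0.01,0,0.006,0],[0.006,0,0.033,0,0.019,0],[0.012,0,0.066,0,0.038,0],[0.018,0,0.102,0,0.058,0],[0.025,0,0.14,0,0.08,0],[0.032,0,0.178,0,0.102,0],[0.039,0,0.216,0,0.123,0],[0.045,0,0.25,0,0.143,0],[0.05,0,0.277,0,0.158,0],[0.052,0,0.288,0,0.164,0],[0.052,0,0.2915,0,0.166,0],[0.052,0,0.2915,0,0.166,0]])

```text
t: 7.2
tcp_pos: [0.4679, 0.1757, 0.2391]
tool_rot: [0.706, 0.036, -0.037, -0.706]
force: [0.1, -0.6, -3.9]
finger_gap: 0.296
```

```bash
python3 - <<'E'
from h import *
s=sense();print(s["t"],s["q"],s["tcp_pos"],s["force"],s["ft_torque"],delta((.468,.176,.2066),toolrot(.102)))
a=snapshot("side")[:,:,::-1];cv2.imwrite("pics/s5.png",a)
cv2.imwrite("pics/s5c.png",cv2.resize(a[150:350,230:390],None,fx=3,fy=3,interpolation=cv2.INTER_CUBIC))
cv2.imwrite("pics/w5.png",snapshot("wrist")[:,:,::-1])
E
```

```text
7.2 [ 0.1356  0.3497  1.7312 -0.0006  1.0615 -1.5379] [0.4679 0.1757 0.2391] [ 0.1315 -0.5818 -3.8831] [-0.0814 -0.0287 -0.004 ] (array([0.0002, 0.0325, 0.0003]), array([ 0.0006,  0.0011, -0.0008]))
```

View pics/s5c.png

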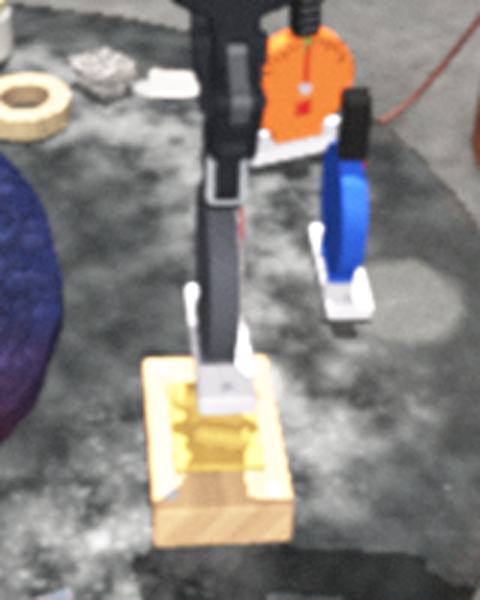

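View pics/w5.png

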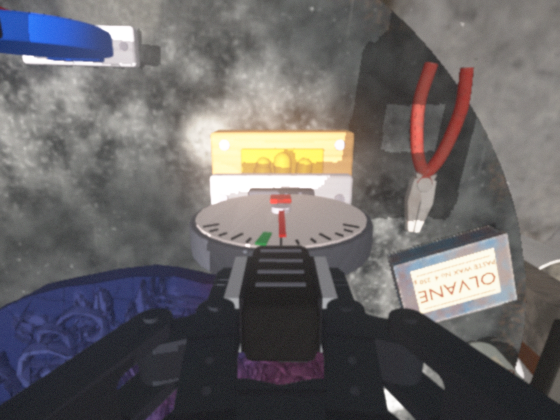

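Request:
play_rows(deltas=[[0,0.005,0,0,0,0],[0,0.013,0,0,0,0],[0,0.021,0,0,0,0],[0,0.027,0,0,0,0],[0,0.029,0,0,0,0],[0,0.03,0,0,0,0],[0,0.03,0,0,0,0]])

```text
t: 8.0
tcp_pos: [0.4684, 0.1758, 0.2092]
tool_rot: [0.706, 0.036, -0.036, -0.706]
force: [-0.2, -1.0, -3.4]
finger_gap: 0.291
```

Request:
play_rows(deltas=[[0,0.001,0,0,0,0],[0,0.002,0,0,0,0],[0,0.003,0,0,0,0],[0,0.003,0,0,0,0]])

```text
t: 8.4
tcp_pos: [0.4684, 0.1758, 0.2065]
tool_rot: [-0.706, -0.036, 0.036, 0.706]
force: [0.3, -0.7, -3.3]
finger_gap: 0.294
```

Request:
play_rows(deltas=[[0,0.0005,0,0,0,0],[0,0.001,0,0,0,0],[0,0.001,0,0,0,0]])

```text
t: 8.7
tcp_pos: [0.4687, 0.1759, 0.2064]
tool_rot: [-0.706, -0.037, 0.036, 0.706]
force: [-1.3, -0.2, 5.3]
finger_gap: 0.298
```

Request:
play_rows(deltas=[[0,0,0,0,0,0],[0,0,0,0,0,0],[0,0,0,0,0,0]])

```text
t: 9.0
tcp_pos: [0.4686, 0.1759, 0.2063]
tool_rot: [-0.706, -0.037, 0.036, 0.706]
force: [-1.8, -0.2, 5.7]
finger_gap: 0.298
```

```bash
python3 - <<'E'
from h import *
s=sense();print(s["t"],s["tcp_pos"],s["force"],s["ft_torque"],delta((.468,.176,.2066),toolrot(.102)))
w=snapshot("wrist")[:,:,::-1];cv2.imwrite("pics/w6.png",w)
cv2.imwrite("pics/w6c.png",cv2.resize(w[120:270,180:385],None,fx=3.8,fy=3.8,interpolation=cv2.INTER_CUBIC))
E
```

```text
9.0 [0.4686 0.1759 0.2063] [-1.8081 -0.2183  5.7212] [0.0463 0.3986 0.0056] (array([-0.0006, -0.0003,  0.0002]), array([-0.0001,  0.0003,  0.0012]))
```

View pics/w6c.png

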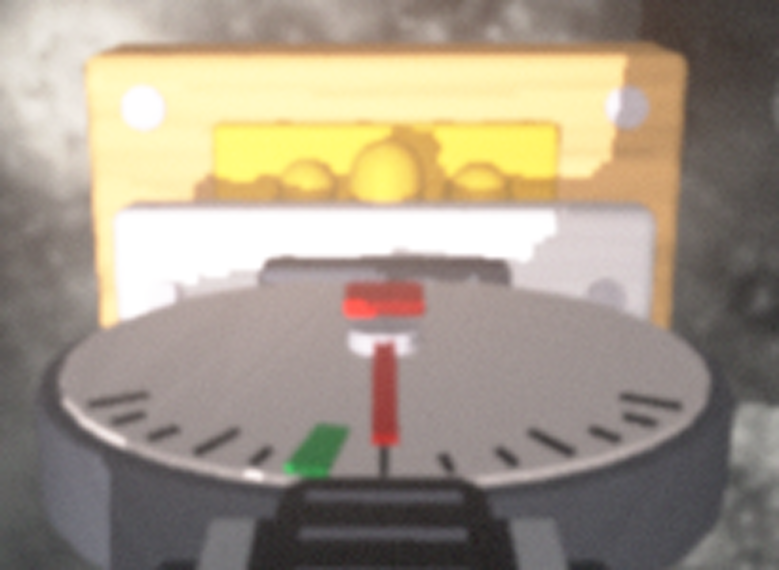

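```bash
cat > dial.py <<'E'
from h import *
from scipy.optimize import least_squares
def run(m,foot,yaw,roll,bbox,pts,k,ox,oy):
    g=R.from_euler('z',yaw)*R.from_euler('x',roll)
    th=np.linspace(0,2*np.pi,181)
    def pr(q): return proj(m,g.apply(q)+foot)
    def f(p):
        xf,dz,dy=p
        c=np.array([pr([xf,.055*np.sin(t)+dy,.072+dz+.055*np.cos(t)]) for t in th])
        b=[c[:,0].min(),c[:,0].max(),c[:,1].min(),c[:,1].max()]
        t=[gfront(bbox[0],0,k,ox,oy)[0],gfront(bbox[1],0,k,ox,oy)[0],gfront(0,bbox[2],k,ox,oy)[1],gfront(0,bbox[3],k,ox,oy)[1]]
        return np.array(b)-t
    p=least_squares(f,[-.011,0,0],x_scale=.001).x
    print("xf,dz,dy",p,"res px",f(p))
    for n,u in pts.items():
        c,d=ray(m,*gfront(*u,k,ox,oy));c=g.inv().apply(c-foot);d=g.inv().apply(d)
        q=c+d*(p[0]-c[0])/d[0];y,z=q[1]-p[2],q[2]-.072-p[1]
        print(n,"r %.4f ang %.3f"%(np.hypot(y,z),np.arctan2(-y,z)))
E
python3 - <<'E'
from dial import *
m=camera_model("wrist")
run(m,np.array([.4666,.1757,.072]),.102,0,(58,712,279,489),dict(markin=(332,427),markout=(304,472),markc=(318,450),tip=(385,443),hub=(384,345),t1=(447,463),t1L=(261,455),t2=(508,457),t3=(552,443)),3.8,180,120)
E
```

```text
xf,dz,dy [-0.0022 -0.014  -0.0003] res px [-0.1052  0.1052  0.4316 -0.2714]
markin r 0.0332 ang 0.242
markout r 0.0508 ang 0.222
markc r 0.0425 ang 0.228
tip r 0.0387 ang 0.001
hub r 0.0091 ang 3.126
t1 r 0.0470 ang -0.184
t1L r 0.0468 ang 0.386
t2 r 0.0473 ang -0.374
t3 r 0.0456 ang -0.559
```

Request:
play_rows(deltas=[[0,0,0.002,-0.015,0,0],[0,0.0001,0.0054,-0.04,0,0],[0,0.0003,0.0087,-0.065,0,0],[0,0.0005,0.0121,-0.09,0,0],[0,0.0008,0.0154,-0.115,0,0],[0,0.0012,0.0188,-0.14,0,0],[0,0.0017,0.0221,-0.165,0,0],[0,0.0022,0.0248,-0.185,0,0],[0,0.0027,0.0274,-0.205,0,0],[0,0.0029,0.0287,-0.215,0,0],[0,0.0029,0.0287,-0.215,0,0]])

```text
t: 10.15
tcp_pos: [0.4657, 0.2047, 0.2035]
tool_rot: [0.778, 0.041, -0.032, -0.626]
force: [-2.3, 0.4, 6.0]
finger_gap: 0.299
```

Request:
play_rows(deltas=[[0,0,0,0,0,0],[0,0,0,0,0,0],[0,0,0,0,0,0],[0,0,0,0,0,0],[0,0,0,0,0,0],[0,0,0,0,0,0],[0,0,0,0,0,0],[0,0,0,0,0,0],[0,0,0,0,0,0],[0,0,0,0,0,0],[0,0,0,0,0,0],[0,0,0,0,0,0]])

```text
t: 11.35
tcp_pos: [0.4657, 0.2045, 0.2036]
tool_rot: [0.778, 0.04, -0.031, -0.626]
force: [-1.7, 1.1, 4.9]
finger_gap: 0.291
```

```bash
python3 - <<'E'
from h import *
s=sense();print(s["t"],s["tcp_pos"],s["force"],s["ft_torque"],R.from_quat(s["tool_rot"]).as_matrix())
w=snapshot("wrist")[:,:,::-1];cv2.imwrite("pics/w7.png",w)
cv2.imwrite("pics/w7c.png",cv2.resize(w[120:270,180:385],None,fx=3.8,fy=3.8,interpolation=cv2.INTER_CUBIC))
a=snapshot("side")[:,:,::-1]
cv2.imwrite("pics/s7c.png",cv2.resize(a[170:350,240:380],None,fx=3.3,fy=3.3,interpolation=cv2.INTER_CUBIC))
E
```

```text
11.35 [0.4657 0.2045 0.2036] [-1.7044  1.1127  4.919 ] [-0.0762  0.4429 -0.1142] [[ 0.9948  0.0232 -0.0994]
 [ 0.102  -0.212   0.9719]
 [ 0.0014 -0.977  -0.2132]]
```

View pics/w7c.png

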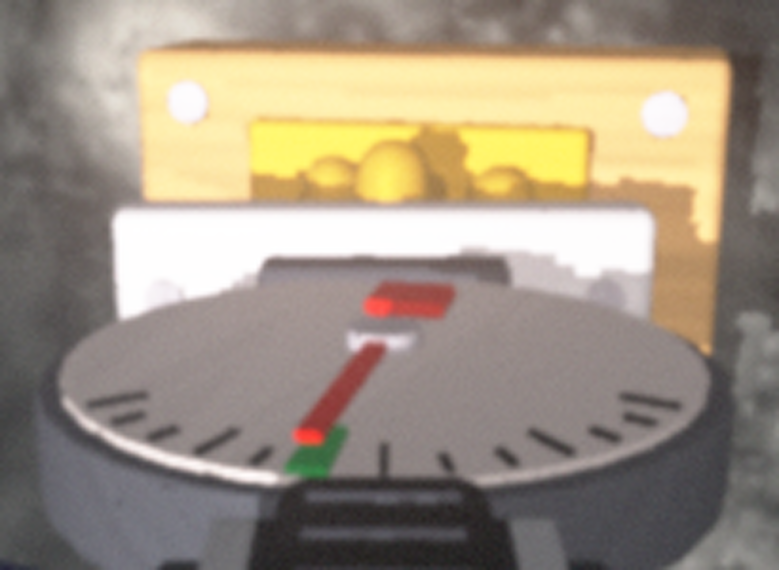

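View pics/s7c.png

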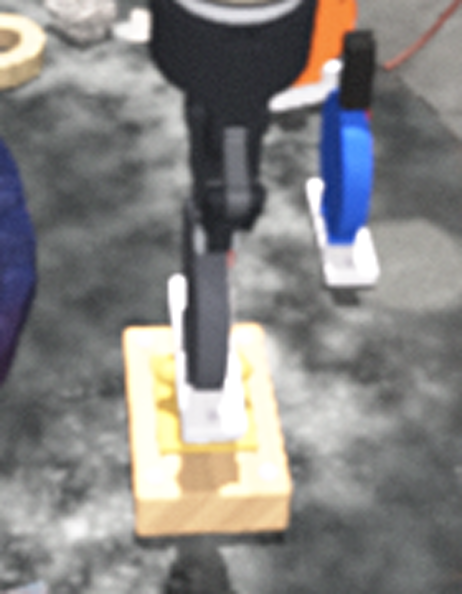

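```bash
cat > ang.py <<'E'
from h import *
# in-gauge-frame (tool-fixed) geometry of view: use frame of image 6 fit
def plane(m,s,xf,dz,dy,u,k=3.8,ox=180,oy=120):
    M=R.from_quat(s["tool_rot"]).as_matrix();g=np.stack([M[:,0],M[:,2],-M[:,1]],1)
    foot=s["tcp_pos"]-g@np.array([.002,0,.1343])
    c,d=ray(m,*gfront(*u,k,ox,oy));c=g.T@(c-foot);d=g.T@d
    q=c+d*(xf-c[0])/d[0];return np.array([-(q[1]-dy),q[2]-.072-dz]),foot
def rep(pts,needle):
    m=camera_model("wrist");s=sense()
    P={n:plane(m,s,-.0022,-.014,-.0003,u)[0] for n,u in pts.items()}
    for n in P: print(n,P[n],"r %.4f ang %.3f"%(np.hypot(*P[n]),np.arctan2(*P[n])))
    v=P["tip"]-P["hub"];print("needle vec",np.linalg.norm(v),np.arctan2(*v),"foot",plane(m,s,-.0022,-.014,-.0003,(0,0))[1])
E
python3 - <<'E'
from ang import *
rep(dict(markout=(308,473),markb=(330,473),markR=(345,432),tip=(309,437),hub=(380,345),t1=(447,463),zero=(384,460)),0)
E
```

```text
markout [0.0107 0.0495] r 0.0507 ang 0.213
markb [0.0077 0.0495] r 0.0501 ang 0.154
markR [0.0061 0.0338] r 0.0344 ang 0.177
tip [0.0113 0.0359] r 0.0376 ang 0.305
hub [ 0.001  -0.0097] r 0.0098 ang 3.043
t1 [-0.0085  0.0459] r 0.0467 ang -0.183
zero [0.0003 0.0448] r 0.0448 ang 0.007
needle vec 0.0467873055273423 0.22272087372944097 foot [0.4668 0.1759 0.0724]
```

```bash
python3 - <<'E'
from ang import *
m=camera_model("wrist");s=sense()
a=cv2.imread("pics/w6.png").astype(int);b,g,r=a[...,0],a[...,1],a[...,2]
k=(g-np.maximum(r,b)>25);k[:200]=0;k[:,:240]=0;k[:,300:]=0;k[260:]=0
v,u=np.nonzero(k);print(len(u),u.mean(),v.mean())
Q=np.array([plane(m,s,-.0022,-.014,-.0003,(x,y),1,0,0)[0] for x,y in zip(u,v)])
A=np.arctan2(Q[:,0],Q[:,1]);print("mark mean ang",np.mean(A),A.min(),A.max(),"centroid r",np.linalg.norm(Q.mean(0)))
s=sense();print(s["t"],s["qd"],s["force"])
E
```

```text
139 262.6115107913669 238.97841726618705
mark mean ang 0.23425728630223155 0.1596565100328083 0.31485267817357093 centroid r 0.0434094404835767
11.45 [-0.0009 -0.0002 -0.0004 -0.0005 -0.0006  0.0009] [-1.7985  0.0831  6.0267]
```

```bash
python3 -c "
from station import *
print(sign_off()); print(sense()['t'])"
```

```text
the job is handed in; nothing more can be done
None
the job is handed in; nothing more can be done
```

I gripped the grey gauge by its black grip, lifted it and stood it upright on the brass ridge. I then rocked it about 0.215 rad to the left (seen from the dial face), pivoting on the ridge, and handed the job in at about 11.5 s, still held. `sign_off()` gives no verdict, so these are my own last measurements:

| Check | Last measurement | Limit |
|---|---|---|
| Pointer and green mark | 0.223 and 0.234 rad in the same wrist image mapping, about 0.01 apart | 0.06 rad |
| Foot middle | worked out from the arm pose, about 1 mm from the crown position I had measured | 15 mm |
| Squareness to the ridge | within about 0.01 rad | 0.25 rad |
| Push on the ridge | about 9 N | 0.4–35 N |
| Arm joint speeds | under 0.001 rad/s | gauge below 0.15 rad/s |

- **Camera disagreement:** The top and wrist views put the grip up to 3 mm apart along x, and the top and side views put the stud about 2 mm apart. I took a middle value for each.
- **Dial reading:** My mapping of the dial face reads about 4–5% high against the tick marks and the known tilt. The pointer and mark share that error, so it hardly changes the difference between them. The first rough mark estimates, 0.18–0.20 rad, were lower than the final one.
- **Bystanders and look-alikes:** I saw no contact with the bystanders or with the blue and orange look-alikes, though I did not re-measure their positions.

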